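Tighten the sight-glass ring of a canister with a two-pin key

ROBOT

A 6-joint arm with a two-finger parallel gripper is mounted at the origin on the work surface. World frame = base frame: x ahead of the robot, y to its left, z up, the work surface at z = 0. Lengths are in m, angles in rad, forces in N, time in s.
With the tool pointing down it reaches from about 0.35 to 0.725 m from the base axis. Payload 6 kg.
Tool frame: the origin (TCP) lies at the centre of the arm's flange, where the gripper is bolted on; the fingertips stand 173 mm ahead of it and the grasp point (between the pads) lies 155 mm ahead of it (env.finger_overhang is the distance from the TCP to the fingertips, in m); z points along the fingers, y is the line along which they close (so a half turn about z gives the same grasp; the last joint's range is limited). The gripper opens to 85 mm and grips with 20 to 120 N. Pads are 22 mm wide; open, the fingers measure 114 mm over their backs; the gripper's body (76 mm by 85 mm) begins 54 mm behind the grasp point. The pads swing forward as they close: fully open they stand 13 mm farther back than shut.
Start: joints at [-0.846, 0.04, 0.085, 0, -1.615, -0.334], TCP at [0.229, -0.555, 0.405] pointing down, gripper open.
Joint ranges: [-2.56, 2.56], [-1.29, 2.01], [-1.08, 1.49], [-3.29, 1.98], [-2.81, -0.18], [-2.99, 2.99]. Speed limits (rad/s): [2.57, 2.57, 3.01, 3.14, 3.14, 3.14].

INTERFACE

Orientations are given as a unit quaternion [w, x, y, z].
In Python, from rig import env gives the robot as it stands.
- The arm moves only by the shell command python3 -m crank 'ROWS' [FORCE]. ROWS is a JSON object of lists of equal length, an entry for each row: "delta_pos": the shift along the tool's x, y, z scaled (see below), a list of three; "dr": the turn, a rotation vector about the tool's x, y, z scaled (see below), a list of three; "grip": the finger opening in mm, from 0 to 85.4. A call has 1 to 20 rows; each row shifts and turns the commanded pose from where the row before left it, along the tool's axes as they then stand; what a row does not reach is not made up. The controller multiplies each number of a shift by 20 cm and each number of a turn by 45 degrees. A row lasts 1/10 s, in which the tool goes at most 50 mm and 8.59 degrees, less where a joint would pass 70% of its speed; a pose out of reach is approached as far as the arm can. A call with a number of a shift or a turn outside -1 to 1 is refused whole. A call with a gripper value outside its range is refused whole. The fingers move at their own pace and stop on an object; FORCE is the grip in N (left out, the last holds). Time passes only in rows, so rows that do not move let the fingers close. It gives the time, the measured TCP pose, the force, the opening and the grip force at its end, in the units of the state.
- env.get_state(): the state, without advancing time (a new reading comes with each control period).
- env.grab_frame(name): name is "scene" or "top"; returns (picture, depth): 400x640x3 uint8, red, green, blue; 400x640 float32, m along the optical axis (not along the pixel's ray), 0 where there is no reading.
- env.camera_info(name): a dict with "fx", "fy", "cx", "cy" (pixels), "k1" (the pictures are not rectified: a ray, as slopes to the right and down, at radius r is drawn at 1 + k1 r^2 times it, then the intrinsics apply), "origin" and "orientation" of the camera in the world. Camera axes: x right, y down, z forward; pixel columns grow to the right and rows downward; lengths in m; the calibration is good to about 2 mm. A picture is of the moment at which its call begins. camera_info takes no time and is no camera call.
- env.sign_off(): hands the job in; it is judged then, once.
Trained networks look in the newest picture that a camera, given by its name, has taken for a name from the list of things; names that differ only in an ending like _2 or _b are one class to them, and where a whole thing is asked for, a point or a joint stands for the part that bears it (a point fixed in the world has none). Each returns a list of dicts, best first, with "p" (0 to 1); they miss things now and then, are a little off and sometimes report something else, mostly with a low value. They report only what shows in the picture. A call takes as long as a camera call. They do not tell look-alikes from the thing itself.
- env.boxes_of(camera, query): "centre" ([x, y, z] in m, in world coordinates, good to about 4 mm: the middle of the surface that is visible of it).
- env.cut_out(camera, query): "pixels" (400x640 bool, what is visible of it).
The state is a dict: "t": time; "joint_positions": joint angles; "dq": joint speeds; "effort": joint torques, N m; "tcp_pos": TCP position; "ee_rot": TCP orientation; "contact_force": force on the tool from outside, world axes, zero at the start; "moment": the same for the moment, N m; "grip_width": finger opening in m; "finger_force": force on a finger pad.
Only numpy, scipy, OpenCV 4.12 (cv2) and the standard library are available. Lean on these libraries where they do the work, as an engineer would, in place of code of your own. Each camera call takes 0.05 s, during which the arm holds its last target. There are 200 camera calls.

TASK

The brass ring that holds the sight glass in the canister's lid has been left loose. Take the teal-handled two-pin key from its rest on the chopstick tray, feel its pins gently into the ring's two holes, and turn the ring clockwise until it is fully home against its stop, without pressing or forcing hard. Then stand the key back in its rest, and leave everything else where it is.

Things in the scene. Friction and masses are not known exactly. Their poses are not given: they have to be found in the camera images.
- key: Two-pin key standing upright, pins down, in its rest; 140 g. Origin: middle of its steel bar's underside; z up, x along the bar. Bar 56 (x) x 14 (y) x 10 high. Two steel pins, 6 in diameter, reach 16 straight down from the bar at x = +20 and -20. On the bar stands a flat teal handle 40 (x) x 11 (y), from z = 10 to 54: pinch it from above across its 11 (y). Same after a half turn.
- key_tip (a point): Point midway between the tips of the key's two pins, 16 below the key's origin; axes as the key's.
- tray: Pine chopstick tray, fixed. Origin: on the table under the middle of the key's rest, a block 80 (x) x 44 (y) x 24 high with two square pockets 12 x 12, 20 deep, at x = +20 and -20, y = 0. The key's pins hang in them, its bar lying on the block's top (z = 24), bar along x. The chopstick trough beside it, 250 x 66 x 22 high, is centred at x = -35, y = -56.
- canister: Stainless canister with latches and a sight-glass lid, fixed. 114 in diameter at the lid, rim 95 high. Origin: on its axis at the table; z up. It and the brass ring in its lid must never be pressed by the key with more than 45 N (all their contacts added up). In the lid is a round recess 66 in diameter, which holds the ring.
- lid_mid (a point): Point on the canister's axis, level with the brass ring's top (91 over the table, 4 below the lid's rim); axes as the canister's. The ring (62 over all, 19 bore round the glass) is concentric with it and has two holes, 14 (radially) x 10, centred 20 from the axis on opposite sides, with a floor 10 below the ring's top: fully in, the key's bar clears the rim by 2.
- ring (a joint): Turn of the brass ring, rad, growing clockwise seen from above: 0 loosest, 1.2 home at a hard stop. From above, the line of holes is at 1.2 - pi/2 - value - e from the canister's x axis (anticlockwise +); e, fixed but unmeasured, is within +-0.5: feel or look for the holes. Stiff (0.15 N m), stays put. At home its red dot (midway between holes) meets the red dot on the rim.
- plain_canister: Like the other canister but with a plain closed lid and a black knob, 114 high over the knob, 114 diameter, fixed. Not to be used.
- plates: Stack of white porcelain plates, 116 diameter, 48 high, loose; leave alone. Origin under its middle.
- bowl: Teal collapsible bowl, 148 diameter, 55 high, loose; leave alone. Origin under its middle.
- soap: Green glass soap bottle, 56 diameter, 130 high, loose; leave alone. Origin under its middle.
- mug: Blue mug, 76 diameter, 85 high, loose; leave alone. Origin under its middle.
- jar: Amber jar with red cap, 68 diameter, 75 high, loose; leave alone. Origin under its middle.
- scrubber: Yellow scrubbing block, 90 x 60 x 28 high, loose; leave alone. Origin under its middle.
Not all that is in view belongs to the job. There is more than one size of the key; the one meant has the size given above.

How it is judged:
On the way, in this order (a step that is already met when the one before it is completed fails the run):
1. the key's pins are in the ring's holes, at least 5 mm deep (z of key_tip in the frame of lid_mid below -0.005 m and horizontal distance between key_tip and lid_mid below 0.006 m and angle between key's own z axis and vertical below 0.12 rad), for 0.1 s.
2. the ring is turned home (over 1.15 of 1.2 rad) with the key's pins in its holes (all of step 1 and value of joint ring above 1.15 rad), for 0.1 s.
At the end, for the whole second after the job is handed in: The ring is home (joint over 1.15 rad) and the key, let go and at rest, stands upright (within 0.08 rad) in its rest, pins in the pockets, bar on the block (height of its origin above the table 20 to 27 mm, within 8 mm of the rest's middle) (value of joint ring above 1.15 rad and horizontal distance between key and tray below 0.008 m and z of key in the frame of tray between 0.02 and 0.027 m and angle between key's own z axis and vertical below 0.08 rad and linear speed of key below 0.02 m/s); the robot touches nothing.
It fails at once if the key presses on the canister or its ring with more than 45 N (contact force between key and canister above 45 N).
It fails at once if a bystander is moved more than 20 mm (distance of any of plates, bowl, soap, mug, jar, scrubber from where it was at the start of the episode above 0.02 m).
It also fails if it takes over 72 s, if anything falls off the work surface, if the arm or the gripper's body presses on something with over 40 N, if the wrist force passes 120 N, or if a joint passes its speed limit or range.

## Working session

There is one attempt and no reset: what is moved stays moved. The work goes in short steps, Python scripts to look and compute and a shell command to move; the robot and the scene stay as the last step left them, time stands still between calls to the robot, and variables do not carry over. Pictures are saved under pics/ and viewed, at most 10 in all, crops included, and the job is handed in when it is done.

```bash
ls; mkdir -p pics; cat > h.py <<'E'
import numpy as np, cv2
from rig import env
from scipy.spatial.transform import Rotation as R
def rot(q): return R.from_quat([q[1],q[2],q[3],q[0]]).as_matrix()
def grab(c):
    im,d=env.grab_frame(c); np.savez('/tmp/%s.npz'%c,im=im,d=d); return im,d
def rays(c,uv):
    i=env.camera_info(c); uv=np.atleast_2d(np.asarray(uv,float))
    p=np.c_[(uv[:,0]-i['cx'])/i['fx'],(uv[:,1]-i['cy'])/i['fy']]
    q=p.copy()
    for _ in range(20): q=p/(1+i['k1']*(q**2).sum(1))[:,None]
    return np.c_[q,np.ones(len(q))],rot(i['orientation']),np.array(i['origin'])
def at_z(c,uv,z):
    r,M,o=rays(c,uv); w=r@M.T; return o+w*((z-o[2])/w[:,2])[:,None]
def by_depth(c,uv,d):
    r,M,o=rays(c,uv); u=np.atleast_2d(uv).astype(int); return o+(r*d[u[:,1],u[:,0]][:,None])@M.T
E
python3 - <<'E'
from h import *
for c in ['scene','top']:
    im,d=grab(c); cv2.imwrite(f'pics/{c}0.png',im[:,:,::-1]); i=env.camera_info(c); print(c,i)
    for q in ['key','tray','canister','ring']:
        for b in env.boxes_of(c,q): print(c,q,np.round(b['centre'],3),round(b['p'],2))
print(env.get_state())
E
```

```text
pics
scene {'fx': 419.44903584969745, 'fy': 419.44903584969745, 'cx': 318.77045677027434, 'cy': 203.64884935704598, 'k1': -0.10535116645916548, 'origin': array([1.01728725, 0.91602514, 0.73494155]), 'orientation': array([-0.10918187,  0.22369111,  0.85725857, -0.45072093])}
scene key [ 0.404 -0.144  0.053] 0.87
scene key [ 0.588 -0.322  0.059] 0.67
scene key [ 0.432 -0.253  0.046] 0.65
scene key [0.54  0.189 0.088] 0.49
scene tray [ 0.422 -0.284  0.012] 0.82
scene canister [ 0.666 -0.002  0.083] 0.97
scene ring [ 0.665 -0.008  0.085] 0.65
scene ring [ 0.654 -0.041  0.09 ] 0.48
top {'fx': 483.29714999880184, 'fy': 483.29714999880184, 'cx': 322.6587033551864, 'cy': 195.61161697233885, 'k1': -0.0035577988581454783, 'origin': array([0.49551784, 0.08132062, 1.25820978]), 'orientation': array([-0.03380008,  0.71072352, -0.70167109,  0.03724662])}
top key [ 0.434 -0.252  0.06 ] 0.67
top key [ 0.585 -0.322  0.083] 0.66
top key [ 0.655 -0.037  0.096] 0.6
top key [ 0.4   -0.144  0.087] 0.58
top key [0.521 0.167 0.101] 0.24
top tray [ 0.393 -0.29   0.013] 0.77
top canister [ 0.65  -0.034  0.099] 0.58
top ring [ 0.65  -0.037  0.094] 0.93
{'t': 0.5, 'joint_positions': array([-8.46287340e-01,  4.02134400e-02,  8.47320480e-02,  2.09655361e-05,
       -1.61548369e+00, -3.33700348e-01]), 'dq': array([ 9.59173554e-04, -1.27667121e-03, -1.86691273e-05, -3.62303415e-05,
        1.10262810e-03, -7.16208694e-05]), 'effort': array([ 2.10541337e-03, -3.67543030e+01,  3.47161317e+01,  6.92767695e+00,
       -1.14854578e-03,  3.34809471e-06]), 'tcp_pos': array([ 0.2285771 , -0.55474608,  0.40462027]), 'ee_rot': array([-5.16308912e-05, -1.94162716e-01,  9.80969333e-01,  6.75538151e-05]), 'contact_force': array([ 0.99471252,  0.32140437, -0.76007638]), 'moment': array([-0.04265597,  0.00844946, -0.01948627]), 'finger_force': 0.0, 'grip_width': 0.08493706760383868}
```

View pics/top0.png

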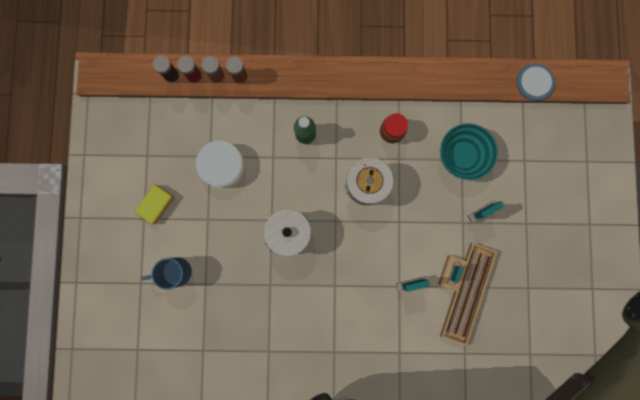

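View pics/scene0.png

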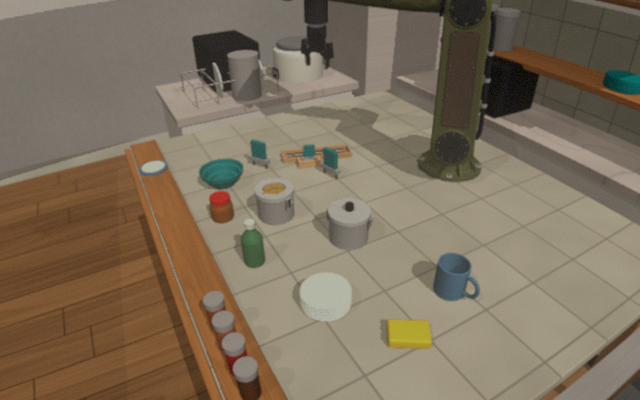

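The top view shows three teal-handled keys, at (457,273) in the tray's block, (486,211) and (415,285), the last two standing apart. The sight-glass canister is at (370,181). The plain one is at (287,232). Next is a close crop to check the choice of key and measure.

```bash
python3 - <<'E'
from h import *
ims=[]
for k in range(6):
    im,d=env.grab_frame('top'); ims.append(im.astype(float))
    if k==0: d0=d
im=np.mean(ims,0); np.savez('/tmp/top.npz',im=im,d=d0)
im=im.astype(np.uint8)[:,:,::-1]
a=cv2.resize(im[195:345,390:510],None,fx=4,fy=4,interpolation=cv2.INTER_CUBIC)[:, :]
b=cv2.resize(im[155:207,344:396],(312,312),interpolation=cv2.INTER_CUBIC)
c=np.zeros((600,792,3),np.uint8); c[:,:480]=a; c[:312,480:]=b
cv2.imwrite('pics/crop1.png',c)
# teal blobs
hsv=cv2.cvtColor(im,cv2.COLOR_BGR2HSV)
m=cv2.inRange(hsv,(80,90,60),(100,255,255)); n,l,s,ce=cv2.connectedComponentsWithStats(m)
for j in range(1,n):
    if s[j,4]>30:
        ys,xs=np.where(l==j); pts=by_depth('top',np.c_[xs,ys],d0); z=np.percentile(pts[:,2],90)
        r=cv2.minAreaRect(np.c_[xs,ys].astype(np.float32))
        print(ce[j],s[j,4],'ztop',np.round(np.percentile(pts[:,2],[5,50,90]),3),np.round(r[0]+r[1]+(r[2],),1), np.round(at_z('top',[ce[j]],z),4))
print(by_depth('top',[[370,160],[370,202],[350,181],[391,181]],d0).round(3))
E
```

```text
[469.18880535 152.03467001] 2394 ztop [0.003 0.024 0.053] [469.  151.5  55.   56.   90. ] [[ 0.733  -0.2938  0.0528]]
[491.30821918 209.10958904] 146 ztop [0.095 0.1   0.103] [491.2 209.1   6.5  23.   59. ] [[ 0.5848 -0.3288  0.1033]]
[457.80769231 274.05128205] 78 ztop [0.072 0.078 0.082] [457.9 274.    5.   15.2  20. ] [[ 0.4283 -0.252   0.0817]]
[416.66206897 285.1862069 ] 145 ztop [0.095 0.099 0.103] [416.4 285.1   6.3  24.   77.5] [[ 0.4024 -0.1482  0.1029]]
[[ 0.702 -0.038  0.094]
 [ 0.599 -0.038  0.095]
 [ 0.65   0.01   0.093]
 [ 0.65  -0.089  0.098]]
```

View pics/crop1.png

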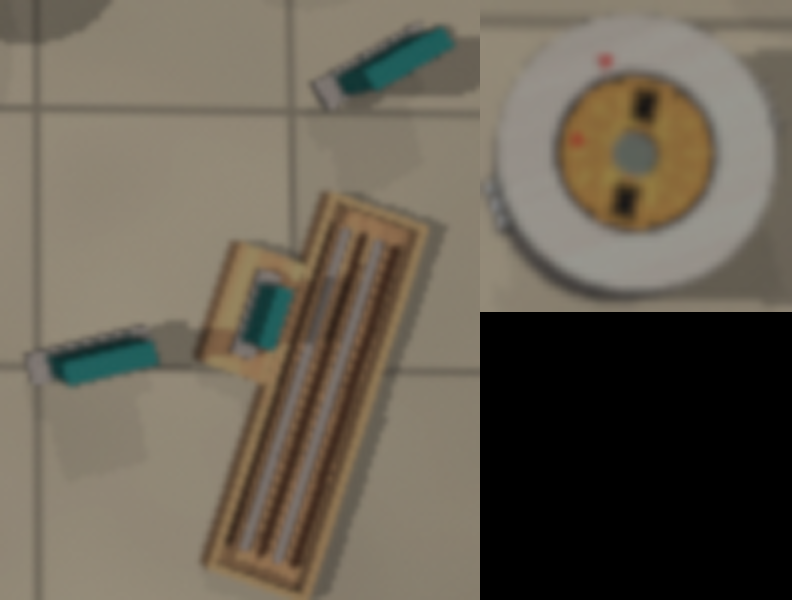

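The crop shows the rest's key (crop 265,315) is the short one: its handle top is about 78 mm up, which is 24+54. The other two reach about 100 mm, so they are the wrong size. The ring's holes are at crop (645,105) and (625,200), its dot at (577,140) and the rim dot at (605,61), so about 60° of clockwise turn is needed. Now the precise poses.

```bash
cat >> h.py <<'E'
def plan(xy,z,tooly_deg=None):
    s=env.get_state(); M=rot(s['ee_rot']); p=s['tcp_pos']
    cur=np.degrees(np.arctan2(M[1,1],M[0,1])); print('t',round(s['t'],2),'tcp',p.round(4),'tooly',cur.round(2),'toolz',M[:,2].round(4),'q',s['joint_positions'].round(2),'F',s['contact_force'].round(1),'M',s['moment'].round(2),'grip',round(s['grip_width'],4),round(s['finger_force'],1))
    if tooly_deg is None: tooly_deg=cur
    d=(tooly_deg-cur+180)%360-180; a=np.radians(tooly_deg)
    y=np.array([np.cos(a),np.sin(a),0]); zz=np.array([0,0,-1.]); x=np.cross(y,zz)
    w=np.array([*xy,z])-p
    print('turn dr_z',round(-d/45,3),'then shift',np.round(np.array([w@x,w@y,w@zz])/0.2,3),'(row caps 0.19 / 0.25)')
E
python3 - <<'E'
from h import *
D=np.load('/tmp/top.npz'); im=D['im'].astype(np.uint8); d=D['d']
hsv=cv2.cvtColor(im,cv2.COLOR_RGB2HSV)
def fitc(m,z):
    c=max(cv2.findContours(m,cv2.RETR_EXTERNAL,cv2.CHAIN_APPROX_NONE)[0],key=cv2.contourArea)
    P=at_z('top',cv2.convexHull(c)[:,0],z)[:,:2]; A=np.c_[2*P,np.ones(len(P))]; s=np.linalg.lstsq(A,(P**2).sum(1),rcond=None)[0]
    return s[:2].round(4),np.sqrt(s[2]+s[:2]@s[:2]).round(4)
W=np.zeros((400,640),np.uint8); W[155:207,344:396]=255
# brass
br=cv2.inRange(hsv,(8,80,60),(30,255,255))&W; br=cv2.morphologyEx(br,cv2.MORPH_CLOSE,np.ones((5,5)))
print('ring',fitc(br,.091))
# rim by depth
yy,xx=np.mgrid[155:207,344:396]; uv=np.c_[xx.ravel(),yy.ravel()]; P=by_depth('top',uv,d)
m=np.zeros((400,640),np.uint8); ok=(P[:,2]>.075)&(P[:,2]<.115); m[uv[ok,1],uv[ok,0]]=1; print('lid',fitc(m,.095))
g=im.astype(float).mean(2)
hs=[]
for u,v in [(371.5,172.5),(368.2,188.3)]:
    y,x=np.mgrid[int(v)-4:int(v)+6,int(u)-4:int(u)+6]; w=np.clip(75-g[y,x],0,None); hs.append([(w*x).sum()/w.sum(),(w*y).sum()/w.sum()])
H=at_z('top',hs,.089)[:,:2]; v=H[0]-H[1]; print('holes',np.round(hs,2),H.round(4),'mid',H.mean(0).round(4),'gap',np.hypot(*v).round(4),'ang',np.degrees(np.arctan2(v[1],v[0])).round(1))
rd=at_z('top',[[344+97/6,155+140/6],[344+125/6,155+61/6]],.093)[:,:2]-H.mean(0); print('dots deg',np.degrees(np.arctan2(rd[:,1],rd[:,0])))
# tray corners
tc=np.array([[330,190],[443,225],[313,600],[203,567]])/4+[390,195]; T=at_z('top',tc,.022)[:,:2]
print('trough',T.round(4),'sides',np.hypot(*(T-np.roll(T,-1,0)).T).round(3))
e=(T[0]-T[3])+(T[1]-T[2]); th=np.arctan2(e[1],e[0]); ex=np.array([np.cos(th),np.sin(th)]); ey=np.array([-ex[1],ex[0]])
print('yaw',np.degrees(th),'rest mid from trough',(T.mean(0)+.035*ex+.056*ey).round(4))
for c in ['top','scene']:
    im2,dd=grab(c); 
    for b in env.cut_out(c,'key')[:5]:
        vv,uu=np.where(b['pixels']); Q=by_depth(c,np.c_[uu,vv],dd); q=Q[Q[:,2]>.073]
        if abs(Q[:,:2].mean(0)-[.43,-.25]).max()<.03: print(c,'key in rest: top pts',len(q),q.mean(0).round(4),np.percentile(Q[:,2],95).round(3))
plan([.428,-.252],.30,252.4)
E
```

```text
ring (array([ 0.653 , -0.0374]), np.float64(0.0311))
lid (array([ 0.6525, -0.0356]), np.float64(0.0579))
holes [[371.05 172.12]
 [367.69 188.16]] [[ 0.6727 -0.0412]
 [ 0.6332 -0.0331]] mid [ 0.653  -0.0372] gap 0.0404 ang -11.6
dots deg [81.13070823 17.79053068]
trough [[ 0.505  -0.3077]
 [ 0.4837 -0.3794]
 [ 0.2498 -0.2924]
 [ 0.2692 -0.2238]] sides [0.075 0.25  0.071 0.25 ]
yaw -19.995650943891782 rest mid from trough [ 0.429  -0.2602]
top key in rest: top pts 83 [ 0.4289 -0.25    0.0921] 0.081
scene key in rest: top pts 22 [ 0.4279 -0.2512  0.0762] 0.076
t 1.0 tcp [ 0.2286 -0.5548  0.4047] tooly 112.39 toolz [-1.e-04  1.e-04 -1.e+00] q [-0.85  0.04  0.08 -0.   -1.62 -0.33] F [0.2 0.7 0.3] M [ 0.04 -0.06  0.01] grip 0.0853 0.0
turn dr_z -3.111 then shift [ 0.493 -1.744  0.523] (row caps 0.19 / 0.25)
```

```bash
python3 -m crank '{"delta_pos":[[0,0,0],[0,0,0],[0,0,0],[0,0,0],[0,0,0],[0,0,0],[0,0,0],[0,0,0],[0,0,0],[0,0,0],[0,0,0],[0,0,0],[0,0,0],[0,0,0],[0,0,0],[0,0,0],[0,0,0],[0,0,0]],"dr":[[0,0,-0.18],[0,0,-0.18],[0,0,-0.18],[0,0,-0.18],[0,0,-0.18],[0,0,-0.18],[0,0,-0.18],[0,0,-0.18],[0,0,-0.18],[0,0,-0.18],[0,0,-0.18],[0,0,-0.18],[0,0,-0.18],[0,0,-0.18],[0,0,-0.18],[0,0,-0.18],[0,0,-0.18],[0,0,0]],"grip":[50,50,50,50,50,50,50,50,50,50,50,50,50,50,50,50,50,50]}'
python3 -c "
from h import *
plan([.428,-.254],.30,250)"
```

```text
t: 2.8
tcp_pos: [0.2286, -0.5548, 0.4047]
ee_rot: [-0.0, 0.985, -0.172, -0.0]
contact_force: [-0.2, 0.5, -0.3]
grip_width: 0.0496
finger_force: 0.0
t 2.8 tcp [ 0.2286 -0.5548  0.4047] tooly -109.84 toolz [-0.  0. -1.] q [-0.85  0.04  0.08  0.   -1.62  2.07] F [-0.2  0.5 -0.3] M [ 0.    0.   -0.02] grip 0.0496 0.0
turn dr_z 0.004 then shift [ 0.423 -1.754  0.524] (row caps 0.19 / 0.25)
```

```bash
python3 -m crank '{"delta_pos":[[0.035,-0.146,0.044],[0.035,-0.146,0.044],[0.035,-0.146,0.044],[0.035,-0.146,0.044],[0.035,-0.146,0.044],[0.035,-0.146,0.044],[0.035,-0.146,0.044],[0.035,-0.146,0.044],[0.035,-0.146,0.044],[0.035,-0.146,0.044],[0.035,-0.146,0.044],[0.035,-0.146,0.04],[0,0,0],[0,0,0]],"dr":[[0,0,0.004],[0,0,0],[0,0,0],[0,0,0],[0,0,0],[0,0,0],[0,0,0],[0,0,0],[0,0,0],[0,0,0],[0,0,0],[0,0,0],[0,0,0],[0,0,0]],"grip":[50,50,50,50,50,50,50,50,50,50,50,50,50,50]}'
python3 - <<'E'
from h import *
plan([.428,-.254],.217,250)
im,d=grab('scene'); cv2.imwrite('pics/s1.png',cv2.resize(im[110:210,240:400,::-1],None,fx=5,fy=5,interpolation=cv2.INTER_CUBIC))
E
```

```text
t: 4.2
tcp_pos: [0.4279, -0.2541, 0.2999]
ee_rot: [0.0, 0.985, -0.175, -0.0]
contact_force: [0.8, 0.4, 0.1]
grip_width: 0.0499
finger_force: 0.0
t 4.2 tcp [ 0.4279 -0.2541  0.2999] tooly -110.17 toolz [-3.e-04 -1.e-04 -1.e+00] q [-0.13 -0.23 -0.35  0.   -1.44  1.35] F [0.8 0.4 0.1] M [-0.03  0.01  0.07] grip 0.0499 0.0
turn dr_z -0.004 then shift [ 0.    -0.     0.415] (row caps 0.19 / 0.25)
```

View pics/s1.png

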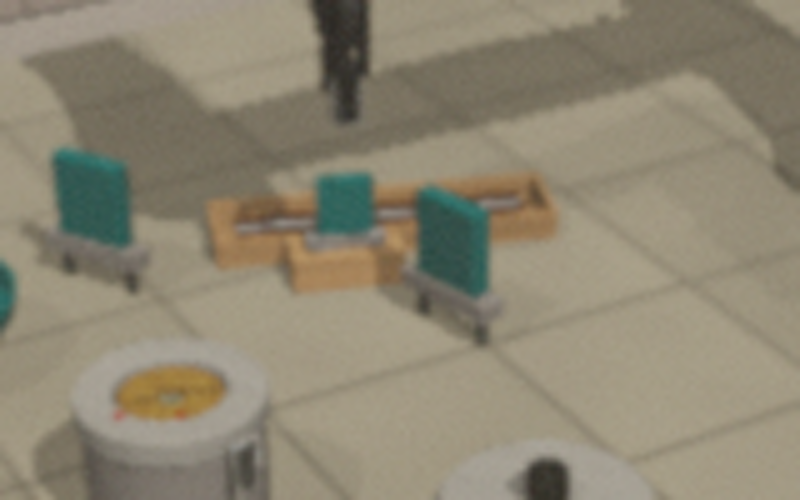

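The fingers (crop 345,120) hang right above the handle at crop (345,175), in line with it. Now I descend and grip.

```bash
python3 -m crank '{"delta_pos":[[0,0,0.1],[0,0,0.1],[0,0,0.1],[0,0,0.07],[0,0,0.045],[0,0,0],[0,0,0],[0,0,0],[0,0,0],[0,0,0],[0,0,0],[0,0,0]],"dr":[[0,0,-0.004],[0,0,0],[0,0,0],[0,0,0],[0,0,0],[0,0,0],[0,0,0],[0,0,0],[0,0,0],[0,0,0],[0,0,0],[0,0,0]],"grip":[50,50,50,50,50,50,8,8,8,8,8,8]}' 50
python3 -c "
from h import *
plan([.653,-.0372],.35,250+8.4)"
```

```text
t: 5.45
tcp_pos: [0.4281, -0.2545, 0.218]
ee_rot: [0.0, 0.985, -0.173, 0.001]
contact_force: [-0.8, 1.5, 5.8]
grip_width: 0.0103
finger_force: 49.6
t 5.45 tcp [ 0.4281 -0.2545  0.218 ] tooly -109.89 toolz [ 1.6e-03 -7.0e-04 -1.0e+00] q [-0.13 -0.18 -0.47  0.   -1.28  1.35] F [-0.8  1.5  5.8] M [ 0.28  0.1  -0.03] grip 0.0103 49.6
turn dr_z -0.184 then shift [ 0.883 -1.291 -0.66 ] (row caps 0.19 / 0.25)
```

```bash
python3 -m crank '{"delta_pos":[[0,0,-0.05],[0,0,-0.11],[0,0,-0.15],[0,0,-0.15],[0,0,-0.15],[0,0,-0.05],[0,0,0],[0.08,-0.11,0],[0.1,-0.15,0],[0.1,-0.15,0],[0.12,-0.17,0],[0.12,-0.17,0],[0.12,-0.17,0],[0.1,-0.15,0],[0.1,-0.15,0],[0.04,-0.06,0],[0,0,0],[0,0,0]],"dr":[[0,0,0],[0,0,0],[0,0,0],[0,0,0],[0,0,0],[0,0,0],[0,0,-0.184],[0,0,0],[0,0,0],[0,0,0],[0,0,0],[0,0,0],[0,0,0],[0,0,0],[0,0,0],[0,0,0],[0,0,0],[0,0,0]],"grip":[8,8,8,8,8,8,8,8,8,8,8,8,8,8,8,8,8,8]}'
python3 - <<'E'
from h import *
plan([.653,-.0372],.31,258.4)
im,d=grab('scene'); cv2.imwrite('pics/s2.png',cv2.resize(im[90:230,220:340,::-1],None,fx=4,fy=4,interpolation=cv2.INTER_CUBIC))
np.savez('/tmp/s2.npz',im=im,d=d)
E
```

```text
t: 7.25
tcp_pos: [0.6515, -0.0394, 0.3478]
ee_rot: [0.0, 0.995, -0.101, -0.001]
contact_force: [-0.5, -0.9, -1.0]
grip_width: 0.0106
finger_force: 48.8
t 7.25 tcp [ 0.6515 -0.0394  0.3478] tooly -101.63 toolz [-2.2e-03 -2.0e-04 -1.0e+00] q [ 0.25  0.18  0.13 -0.   -1.53  1.12] F [-0.5 -0.9 -1. ] M [-0.01  0.06  0.02] grip 0.0106 48.8
turn dr_z -0.001 then shift [ 0.005 -0.012  0.189] (row caps 0.19 / 0.25)
```

View pics/s2.png

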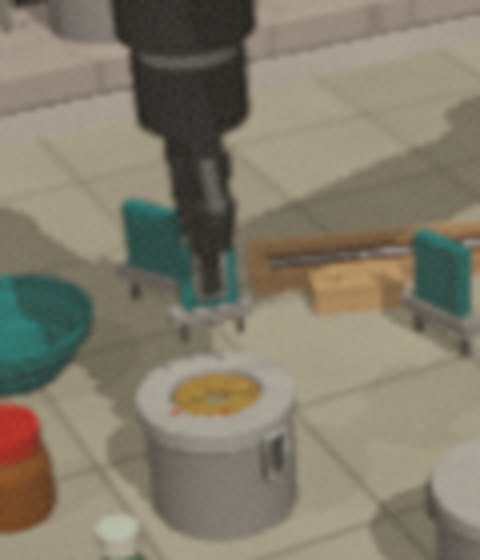

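The key hangs upright in the fingers, its pin tips at crop (183,332) and (241,328), over the lid with the ring's centre at crop (218,395). Now I estimate its offset in the grip.

```bash
python3 - <<'E'
from h import *
D=np.load('/tmp/s2.npz'); im=D['im']; d=D['d']
P=at_z('scene',[[265.75,173],[280.25,172]],.138+.001); print('tips',P.round(4),P.mean(0).round(4),'gap',np.linalg.norm(P[0]-P[1]).round(4))
print('ring',at_z('scene',[[274.5,188.7]],.091).round(4))
hsv=cv2.cvtColor(im,cv2.COLOR_RGB2HSV)
br=cv2.inRange(hsv,(8,100,80),(30,255,255)); br[:180]=0;br[:,:255]=0;br[197:]=0;br[:,295:]=0
br=cv2.morphologyEx(br,cv2.MORPH_CLOSE,np.ones((5,5)))
c=max(cv2.findContours(br,cv2.RETR_EXTERNAL,cv2.CHAIN_APPROX_NONE)[0],key=cv2.contourArea)
e=cv2.fitEllipse(c); print(e, at_z('scene',[e[0]],.091).round(4))
# teal handle silhouette
m=cv2.inRange(hsv,(80,90,50),(100,255,255)); m[:145]=0; m[170:]=0; m[:,:264]=0; m[:,285:]=0
ys,xs=np.where(m); print(np.bincount(ys)[150:170],[ (y,xs[ys==y].min(),xs[ys==y].max()) for y in range(154,168) if (ys==y).any()])
s=env.get_state(); print(s['tcp_pos'].round(4))
E
```

```text
tips [[ 0.6667 -0.0475  0.139 ]
 [ 0.6292 -0.0319  0.139 ]] [ 0.648  -0.0397  0.139 ] gap 0.0407
ring [[ 0.6512 -0.0307  0.091 ]]
((273.3271789550781, 188.3587646484375), (9.349486351013184, 20.667118072509766), 84.43818664550781) [[ 0.6534 -0.0341  0.091 ]]
[0 1 2 4 4 2 4 5 5 3 4 5 4 4 5 3 2] [(154, np.int64(264), np.int64(277)), (155, np.int64(265), np.int64(277)), (156, np.int64(264), np.int64(277)), (157, np.int64(264), np.int64(278)), (158, np.int64(264), np.int64(278)), (159, np.int64(266), np.int64(278)), (160, np.int64(265), np.int64(278)), (161, np.int64(265), np.int64(278)), (162, np.int64(266), np.int64(278)), (163, np.int64(266), np.int64(278)), (164, np.int64(266), np.int64(278)), (165, np.int64(266), np.int64(268)), (166, np.int64(267), np.int64(268))]
[ 0.6513 -0.0398  0.3484]
```

```bash
python3 -c "
from h import *
plan([.6538,-.0375],.306,258.4)"
```

```text
t 7.3 tcp [ 0.6513 -0.0398  0.3484] tooly -101.66 toolz [-1.2e-03 -1.0e-04 -1.0e+00] q [ 0.24  0.18  0.13 -0.   -1.53  1.12] F [-0.5 -0.5 -1.7] M [-0.04  0.07  0.07] grip 0.0104 48.8
turn dr_z -0.001 then shift [ 0.01  -0.014  0.212] (row caps 0.19 / 0.25)
```

```bash
python3 -m crank '{"delta_pos":[[0.01,-0.014,0],[0,0,0.07],[0,0,0.08],[0,0,0.06],[0,0,0],[0,0,0],[0,0,0]],"dr":[[0,0,-0.001],[0,0,0],[0,0,0],[0,0,0],[0,0,0],[0,0,0],[0,0,0]],"grip":[8,8,8,8,8,8,8]}'
python3 -c "
from h import *
plan([.6538,-.0375],.300,258.4)"
python3 -m crank '{"delta_pos":[[0,0,0.01],[0,0,0.008],[0,0,0.008],[0,0,0.005],[0,0,0]],"dr":[[0,0,0],[0,0,0],[0,0,0],[0,0,0],[0,0,0]],"grip":[8,8,8,8,8]}'
python3 -c "
from h import *
plan([.6538,-.0375],.300,258.4)"
```

```text
t: 8.0
tcp_pos: [0.6544, -0.0369, 0.3077]
ee_rot: [0.0, 0.995, -0.101, 0.001]
contact_force: [-0.1, -0.8, -1.8]
grip_width: 0.0105
finger_force: 48.8
t 8.0 tcp [ 0.6544 -0.0369  0.3077] tooly -101.58 toolz [ 1.1e-03 -2.0e-04 -1.0e+00] q [ 0.25  0.2   0.08  0.   -1.45  1.12] F [-0.1 -0.8 -1.8] M [-0.03 -0.03 -0.02] grip 0.0105 48.8
turn dr_z 0.0 then shift [-0.002  0.003  0.038] (row caps 0.19 / 0.25)
t: 8.5
tcp_pos: [0.6542, -0.0368, 0.3004]
ee_rot: [-0.0, 0.995, -0.101, -0.0]
contact_force: [1.0, 0.4, -1.8]
grip_width: 0.0102
finger_force: 48.8
t 8.5 tcp [ 0.6542 -0.0368  0.3004] tooly -101.58 toolz [-4.e-04  1.e-04 -1.e+00] q [ 0.25  0.2   0.07 -0.   -1.44  1.12] F [ 1.   0.4 -1.8] M [0.02 0.06 0.07] grip 0.0102 48.8
turn dr_z 0.0 then shift [-0.001  0.004  0.002] (row caps 0.19 / 0.25)
```

```bash
python3 -m crank '{"delta_pos":[[0,0,0.007],[0,0,0.007],[0,0,0.006],[0,0,0]],"dr":[[0,0,0],[0,0,0],[0,0,0],[0,0,0]],"grip":[8,8,8,8]}'
python3 -c "
from h import *
plan([.6538,-.0375],.300,258.4)"
```

```text
t: 8.9
tcp_pos: [0.6542, -0.0368, 0.2964]
ee_rot: [-0.0, 0.995, -0.101, -0.0]
contact_force: [-0.3, 0.3, -0.5]
grip_width: 0.0102
finger_force: 48.8
t 8.9 tcp [ 0.6542 -0.0368  0.2964] tooly -101.58 toolz [-5.e-04  1.e-04 -1.e+00] q [ 0.25  0.2   0.06 -0.   -1.43  1.12] F [-0.3  0.3 -0.5] M [-0.05 -0.    0.02] grip 0.0102 48.8
turn dr_z 0.0 then shift [-0.001  0.004 -0.018] (row caps 0.19 / 0.25)
```

```bash
python3 -m crank '{"delta_pos":[[0,0,0.006],[0,0,0.006],[0,0,0.006],[0,0,0],[0,0,0]],"dr":[[0,0,0],[0,0,0],[0,0,0],[0,0,0],[0,0,0]],"grip":[8,8,8,8,8]}'
python3 -c "
from h import *
plan([.6538,-.0375],.292,258.4)"
```

```text
t: 9.4
tcp_pos: [0.6543, -0.0369, 0.293]
ee_rot: [0.0, 0.995, -0.101, -0.0]
contact_force: [-0.2, 0.1, -2.3]
grip_width: 0.0103
finger_force: 48.8
t 9.4 tcp [ 0.6543 -0.0369  0.293 ] tooly -101.58 toolz [-1.e-04  0.e+00 -1.e+00] q [ 0.25  0.2   0.06 -0.   -1.43  1.12] F [-0.2  0.1 -2.3] M [-0.03  0.02 -0.01] grip 0.0103 48.8
turn dr_z 0.0 then shift [-0.002  0.004  0.005] (row caps 0.19 / 0.25)
```

The pins are about 8 mm below the ring's top with no contact force, so they are in the holes. Now I turn clockwise gently.

```bash
python3 -m crank '{"delta_pos":[[0,0,0],[0,0,0],[0,0,0],[0,0,0],[0,0,0],[0,0,0]],"dr":[[0,0,0.06],[0,0,0.06],[0,0,0.06],[0,0,0.06],[0,0,0.06],[0,0,0]],"grip":[8,8,8,8,8,8]}'
python3 -c "
from h import *
plan([.6538,-.0375],.292,258.4)"
```

```text
t: 10.0
tcp_pos: [0.6543, -0.0369, 0.2932]
ee_rot: [-0.0, 0.976, -0.217, 0.0]
contact_force: [-0.0, -0.6, -1.3]
grip_width: 0.0103
finger_force: 48.8
t 10.0 tcp [ 0.6543 -0.0369  0.2932] tooly -115.1 toolz [ 2.e-04  0.e+00 -1.e+00] q [ 0.25  0.2   0.06 -0.   -1.43  0.88] F [-0.  -0.6 -1.3] M [-0.04 -0.05  0.03] grip 0.0103 48.8
turn dr_z -0.3 then shift [-0.002  0.004  0.006] (row caps 0.19 / 0.25)
```

```bash
python3 - <<'E'
from h import *
a=[env.grab_frame('scene')[0] for _ in range(4)]; im=np.mean(a,0).astype(np.uint8); b=[env.grab_frame('top')[0] for _ in range(2)]; t=np.mean(b,0).astype(np.uint8)
A=cv2.resize(im[140:215,240:310,::-1],None,fx=7,fy=7,interpolation=cv2.INTER_CUBIC)
B=cv2.resize(t[155:207,344:396,::-1],None,fx=5.5,fy=5.5,interpolation=cv2.INTER_CUBIC)
c=np.zeros((525,A.shape[1]+B.shape[1],3),np.uint8); c[:,:A.shape[1]]=A; c[:B.shape[0],A.shape[1]:]=B
cv2.imwrite('pics/s3.png',c); print(env.get_state()['moment'])
E
```

```text
[-0.01119338 -0.07174085  0.05064519]
```

View pics/s3.png

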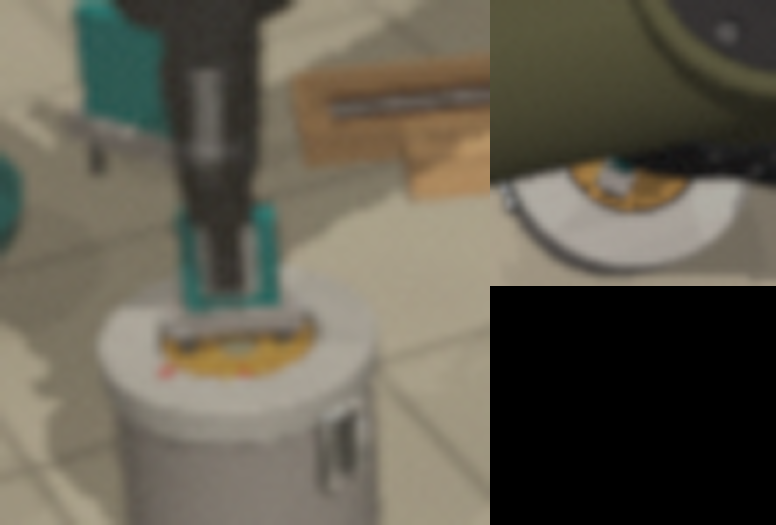

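The bar sits just over the lid with the pins down in the holes (crop 190,340 and 293,330). The ring's dot, at crop (245,372), has barely moved yet, so I keep turning.

```bash
python3 -m crank '{"delta_pos":[[0,0,0],[0,0,0],[0,0,0]],"dr":[[0,0,0.06],[0,0,0.06],[0,0,0.06]],"grip":[8,8,8]}'
python3 - <<'E'
from h import *
plan([.6538,-.0375],.292,258.4)
im=np.mean([env.grab_frame('scene')[0] for _ in range(4)],0).astype(np.uint8)
def dots(im):
    r=im.astype(float); m=((r[:,:,0]-r[:,:,1]>45)&(r[:,:,0]-r[:,:,2]>0)&(r[:,:,1]-r[:,:,2]<25)).astype(np.uint8)
    m[:185]=0;m[200:]=0;m[:,:255]=0;m[:,292:]=0
    n,l,s,c=cv2.connectedComponentsWithStats(m); return [(c[j].round(1),s[j,4]) for j in range(1,n)]
print('now',dots(im)); print('s2',dots(np.load('/tmp/s2.npz')['im']))
E
```

```text
t: 10.6
tcp_pos: [0.6543, -0.0369, 0.2932]
ee_rot: [0.0, 0.958, -0.286, 0.0]
contact_force: [0.3, -1.5, -2.3]
grip_width: 0.0102
finger_force: 49.0
t 10.6 tcp [ 0.6543 -0.0369  0.2932] tooly -123.26 toolz [ 0.e+00 -1.e-04 -1.e+00] q [ 0.25  0.2   0.06  0.   -1.43  0.74] F [ 0.3 -1.5 -2.3] M [-0.1   0.02  0.15] grip 0.0102 49.0
turn dr_z -0.481 then shift [-0.002  0.003  0.006] (row caps 0.19 / 0.25)
now []
s2 []
```

Moment is now 0.15 N m, which matches the ring's stated stiffness, so the pins are engaged and turning it.

```bash
python3 -m crank '{"delta_pos":[[0,0,0],[0,0,0],[0,0,0],[0,0,0],[0,0,0],[0,0,0],[0,0,0],[0,0,0],[0,0,0],[0,0,0]],"dr":[[0,0,0.06],[0,0,0.06],[0,0,0.06],[0,0,0.06],[0,0,0.06],[0,0,0.06],[0,0,0.06],[0,0,0.06],[0,0,0.06],[0,0,0.06]],"grip":[8,8,8,8,8,8,8,8,8,8]}'
python3 -c "
from h import *
plan([.6538,-.0375],.292,258.4)"
python3 -m crank '{"delta_pos":[[0,0,0],[0,0,0],[0,0,0]],"dr":[[0,0,0.05],[0,0,0.05],[0,0,0.05]],"grip":[8,8,8]}'
python3 -c "
from h import *
plan([.6538,-.0375],.292,258.4)"
```

```text
t: 11.8
tcp_pos: [0.6542, -0.0371, 0.2932]
ee_rot: [0.0, 0.865, -0.502, -0.0]
contact_force: [-0.1, -1.0, -1.5]
grip_width: 0.0103
finger_force: 49.0
t 11.8 tcp [ 0.6542 -0.0371  0.2932] tooly -150.22 toolz [-4.e-04 -4.e-04 -1.e+00] q [ 0.25  0.2   0.06  0.   -1.43  0.27] F [-0.1 -1.  -1.5] M [-0.36  0.23  0.18] grip 0.0103 49.0
turn dr_z -1.08 then shift [-0.001  0.003  0.006] (row caps 0.19 / 0.25)
t: 12.1
tcp_pos: [0.6541, -0.0371, 0.2931]
ee_rot: [0.0, 0.834, -0.552, -0.0]
contact_force: [0.3, -1.6, -0.8]
grip_width: 0.0106
finger_force: 49.0
t 12.1 tcp [ 0.6541 -0.0371  0.2931] tooly -156.95 toolz [-6.e-04 -4.e-04 -1.e+00] q [ 0.25  0.2   0.06  0.   -1.43  0.15] F [ 0.3 -1.6 -0.8] M [-0.43  0.32  0.12] grip 0.0106 49.0
turn dr_z -1.23 then shift [-0.001  0.002  0.006] (row caps 0.19 / 0.25)
```

```bash
for i in 1 2; do python3 -m crank '{"delta_pos":[[0,0,0],[0,0,0]],"dr":[[0,0,0.05],[0,0,0.05]],"grip":[8,8]}' >/dev/null
python3 -c "
from h import *
plan([.6538,-.0375],.292,190)"; done
```

```text
t 12.3 tcp [ 0.6541 -0.0371  0.2931] tooly -161.45 toolz [-7.e-04 -5.e-04 -1.e+00] q [ 0.25  0.2   0.06  0.   -1.43  0.08] F [-0.8 -0.9 -0.4] M [-0.4   0.33  0.2 ] grip 0.0103 49.0
turn dr_z 0.19 then shift [0.002 0.002 0.006] (row caps 0.19 / 0.25)
t 12.5 tcp [ 0.6541 -0.0371  0.2932] tooly -165.95 toolz [-7.e-04 -5.e-04 -1.e+00] q [ 0.25  0.2   0.06  0.   -1.43 -0.  ] F [-0.9 -1.1  0. ] M [-0.49  0.37  0.18] grip 0.0101 49.0
turn dr_z 0.09 then shift [0.002 0.002 0.006] (row caps 0.19 / 0.25)
```

Near the end now (tool y at 194°, stop expected about 190°). I go in single small steps and read the moment after each.

```bash
python3 -m crank '{"delta_pos":[[0,0,0],[0,0,0]],"dr":[[0,0,0.04],[0,0,0]],"grip":[8,8]}' >/dev/null
python3 -c "
from h import *
plan([.6538,-.0375],.292,190)"
python3 -m crank '{"delta_pos":[[0,0,0],[0,0,0]],"dr":[[0,0,0.03],[0,0,0]],"grip":[8,8]}' >/dev/null
python3 -c "
from h import *
plan([.6538,-.0375],.292,190)"
```

```text
t 12.7 tcp [ 0.6541 -0.0371  0.2931] tooly -167.7 toolz [-7.e-04 -4.e-04 -1.e+00] q [ 0.25  0.2   0.06  0.   -1.43 -0.03] F [-1.1  0.1 -0.4] M [-0.49  0.47  0.13] grip 0.0107 49.0
turn dr_z 0.051 then shift [0.002 0.002 0.006] (row caps 0.19 / 0.25)
t 12.9 tcp [ 0.6541 -0.037   0.2932] tooly -169.07 toolz [-6.e-04 -5.e-04 -1.e+00] q [ 0.25  0.2   0.06  0.   -1.43 -0.06] F [-2.  -2.2 -0.1] M [-0.78  0.77  0.4 ] grip 0.0106 49.5
turn dr_z 0.021 then shift [0.002 0.002 0.006] (row caps 0.19 / 0.25)
```

```bash
python3 - <<'E'
from h import *
plan([.6538,-.0375],.292,190)
im=np.mean([env.grab_frame('scene')[0] for _ in range(8)],0).astype(np.uint8)
o=np.load('/tmp/s2.npz')['im']
A=[cv2.resize(x[175:205,250:298,::-1],None,fx=8,fy=8,interpolation=cv2.INTER_CUBIC) for x in (im,o)]
cv2.imwrite('pics/s4.png',np.hstack(A))
E
```

```text
t 12.9 tcp [ 0.6541 -0.037   0.2932] tooly -169.07 toolz [-6.e-04 -5.e-04 -1.e+00] q [ 0.25  0.2   0.06  0.   -1.43 -0.06] F [-2.  -2.2 -0.1] M [-0.78  0.77  0.4 ] grip 0.0106 49.5
turn dr_z 0.021 then shift [0.002 0.002 0.006] (row caps 0.19 / 0.25)
```

View pics/s4.png

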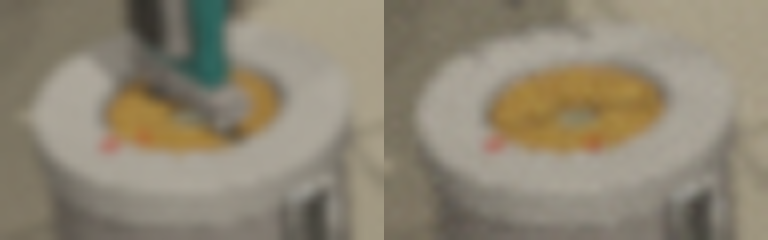

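The ring's dot has come round to crop (147,135), beside the rim dot at (110,145), from (593,143) before. Next I compute the angle still between them.

```bash
python3 - <<'E'
from h import *
def a(ring,rim,c):
    f=lambda p,z: at_z('scene',[[250+p[0]/8-.0,175+p[1]/8]],z)[0,:2]
    C=f(c,.091); v=f(ring,.091)-C; w=f(rim,.095)-C
    print(np.degrees(np.arctan2(v[1],v[0])),np.hypot(*v),np.degrees(np.arctan2(w[1],w[0])),np.hypot(*w))
a((147,135),(110,145),(193,112)); a((593-384,143),(494-384,145),(577-384,112))
E
python3 -m crank '{"delta_pos":[[0,0,0],[0,0,0]],"dr":[[0,0,0.01],[0,0,0]],"grip":[8,8]}' >/dev/null
python3 -c "
from h import *
plan([.6538,-.0375],.292,190)"
```

```text
15.48337368342865 0.020947048699600127 16.672164952205275 0.03768264879945157
81.27709483666423 0.021603789195913232 16.672164952205275 0.03768264879945157
t 13.5 tcp [ 0.6542 -0.037   0.2931] tooly -169.55 toolz [-4.e-04 -3.e-04 -1.e+00] q [ 0.25  0.2   0.06  0.   -1.43 -0.07] F [-2.4 -3.   0.9] M [-1.23  1.28  0.56] grip 0.0103 50.4
turn dr_z 0.01 then shift [0.002 0.002 0.005] (row caps 0.19 / 0.25)
```

Dots aligned (15.5° against 16.7°) and the moment climbs steeply, so the ring is on its stop. I back off inside the slack and lift out.

```bash
python3 -m crank '{"delta_pos":[[0,0,0],[0,0,0],[0,0,0]],"dr":[[0,0,-0.06],[0,0,-0.06],[0,0,0]],"grip":[8,8,8]}' >/dev/null
python3 -c "
from h import *
plan([.6538,-.0375],.35,190)"
python3 -m crank '{"delta_pos":[[0,0,-0.01],[0,0,-0.02],[0,0,-0.03],[0,0,-0.06],[0,0,-0.09],[0,0,-0.08],[0,0,0]],"dr":[[0,0,0],[0,0,0],[0,0,0],[0,0,0],[0,0,0],[0,0,0],[0,0,0]],"grip":[8,8,8,8,8,8,8]}'
python3 -c "
from h import *
plan([.4285,-.2545],.35,250)"
```

```text
t 13.8 tcp [ 0.6545 -0.0364  0.2927] tooly -164.13 toolz [ 9.0e-04  1.4e-03 -1.0e+00] q [ 0.25  0.2   0.06 -0.   -1.43  0.03] F [-0.1 -1.1 -2.5] M [-0.05  0.21  0.  ] grip 0.0105 48.9
turn dr_z 0.13 then shift [ 0.005  0.004 -0.286] (row caps 0.19 / 0.25)
t: 14.5
tcp_pos: [0.6546, -0.037, 0.3554]
ee_rot: [-0.002, 0.798, -0.603, 0.002]
contact_force: [0.3, -0.7, -0.4]
grip_width: 0.0103
finger_force: 49.0
t 14.5 tcp [ 0.6546 -0.037   0.3554] tooly -164.14 toolz [ 6.2e-03  3.0e-04 -1.0e+00] q [ 0.25  0.18  0.15  0.   -1.53  0.03] F [ 0.3 -0.7 -0.4] M [ 0.05 -0.    0.04] grip 0.0103 49.0
turn dr_z -1.203 then shift [-0.69   1.409  0.027] (row caps 0.19 / 0.25)
```

```bash
python3 -m crank '{"delta_pos":[[0,0,0],[0,0,0],[0,0,0],[0,0,0],[0,0,0],[0,0,0],[0,0,0],[-0.07,0.14,0],[-0.07,0.14,0],[-0.07,0.14,0],[-0.07,0.145,0],[-0.07,0.145,0],[-0.07,0.145,0],[-0.07,0.14,0],[-0.07,0.14,0],[-0.07,0.14,0],[-0.06,0.134,0],[0,0,0],[0,0,0],[0,0,0]],"dr":[[0,0,-0.172],[0,0,-0.172],[0,0,-0.172],[0,0,-0.172],[0,0,-0.172],[0,0,-0.172],[0,0,-0.171],[0,0,0],[0,0,0],[0,0,0],[0,0,0],[0,0,0],[0,0,0],[0,0,0],[0,0,0],[0,0,0],[0,0,0],[0,0,0],[0,0,0],[0,0,0]],"grip":[8,8,8,8,8,8,8,8,8,8,8,8,8,8,8,8,8,8,8,8]}' >/dev/null
python3 - <<'E'
from h import *
plan([.4281,-.2545],.245,250)
E
```

```text
t 16.5 tcp [ 0.4285 -0.2541  0.3508] tooly -109.98 toolz [-1.e-04  5.e-04 -1.e+00] q [-0.13 -0.24 -0.27 -0.   -1.54  1.35] F [ 0.1 -0.6 -2. ] M [-0.01 -0.01  0.02] grip 0.0101 49.1
turn dr_z 0.0 then shift [-0.001  0.003  0.529] (row caps 0.19 / 0.25)
```

```bash
python3 -m crank '{"delta_pos":[[-0.001,0.002,0.1],[0,0,0.12],[0,0,0.12],[0,0,0.1],[0,0,0.06],[0,0,0],[0,0,0]],"dr":[[0,0,0],[0,0,0],[0,0,0],[0,0,0],[0,0,0],[0,0,0],[0,0,0]],"grip":[8,8,8,8,8,8,8]}' >/dev/null
python3 - <<'E'
from h import *
plan([.4281,-.2545],.218,250)
im=np.mean([env.grab_frame('scene')[0] for _ in range(6)],0).astype(np.uint8)
cv2.imwrite('pics/s5.png',cv2.resize(im[120:180,270:350,::-1],None,fx=8,fy=8,interpolation=cv2.INTER_CUBIC))
E
```

```text
t 17.2 tcp [ 0.4284 -0.2546  0.2519] tooly -109.96 toolz [ 4.e-04 -6.e-04 -1.e+00] q [-0.13 -0.2  -0.42  0.   -1.35  1.35] F [ 0.5 -0.3 -1. ] M [ 0.06 -0.01  0.01] grip 0.0103 49.1
turn dr_z 0.001 then shift [-0.001 -0.     0.169] (row caps 0.19 / 0.25)
```

View pics/s5.png

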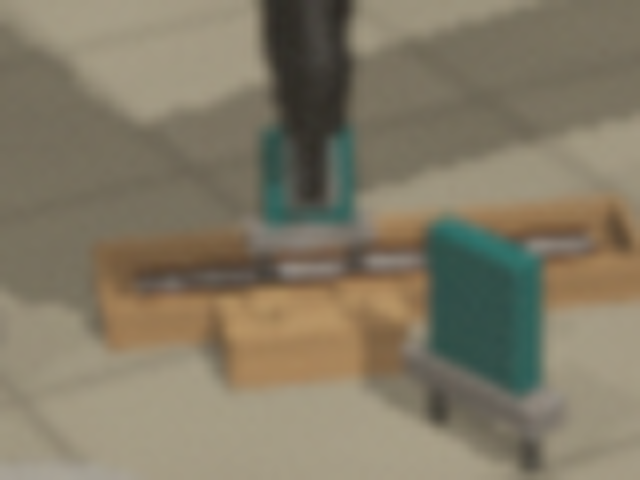

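The key hangs level over the block, its pins at crop (265,270) and (350,262), right above the pockets near (265,305) and (350,295). I lower it gently.

```bash
python3 -m crank '{"delta_pos":[[0,0,0.03],[0,0,0.03],[0,0,0.02],[0,0,0.02],[0,0,0.02],[0,0,0]],"dr":[[0,0,0],[0,0,0],[0,0,0],[0,0,0],[0,0,0],[0,0,0]],"grip":[8,8,8,8,8,8]}' >/dev/null
python3 -c "
from h import *
plan([.4281,-.2545],.218,250)"
python3 -m crank '{"delta_pos":[[0,0,0.015],[0,0,0.015],[0,0,0.01],[0,0,0]],"dr":[[0,0,0],[0,0,0],[0,0,0],[0,0,0]],"grip":[8,8,8,8]}' >/dev/null
python3 -c "
from h import *
plan([.4281,-.2545],.218,250)"
```

```text
t 18.1 tcp [ 0.4277 -0.2547  0.2262] tooly -110.0 toolz [-1.3e-03  5.0e-04 -1.0e+00] q [-0.13 -0.19 -0.46 -0.   -1.3   1.35] F [ 0.1  0.1 -1.8] M [ 0.   -0.02  0.02] grip 0.0102 49.1
turn dr_z -0.0 then shift [ 0.002 -0.002  0.041] (row caps 0.19 / 0.25)
t 18.5 tcp [ 0.4278 -0.2547  0.2187] tooly -110.0 toolz [-6.e-04  3.e-04 -1.e+00] q [-0.13 -0.18 -0.47 -0.   -1.29  1.35] F [-0.1 -0.4 -2. ] M [ 0.05  0.03 -0.03] grip 0.0103 49.1
turn dr_z 0.0 then shift [ 0.001 -0.002  0.003] (row caps 0.19 / 0.25)
```

```bash
python3 -m crank '{"delta_pos":[[0,0,0.004],[0,0,0],[0,0,0],[0,0,0],[0,0,0],[0,0,0],[0,0,0],[0,0,-0.05],[0,0,-0.1],[0,0,-0.15],[0,0,-0.15],[0,0,-0.1],[0,0,0],[0,0,0]],"dr":[[0,0,0],[0,0,0],[0,0,0],[0,0,0],[0,0,0],[0,0,0],[0,0,0],[0,0,0],[0,0,0],[0,0,0],[0,0,0],[0,0,0],[0,0,0],[0,0,0]],"grip":[8,8,45,45,45,45,45,45,45,45,45,45,45,45]}'
python3 - <<'E'
from h import *
im=np.mean([env.grab_frame('scene')[0] for _ in range(6)],0).astype(np.uint8)
d=env.grab_frame('scene')[1]
A=cv2.resize(im[130:180,270:345,::-1],None,fx=5,fy=5,interpolation=cv2.INTER_CUBIC); B=cv2.resize(im[170:220,240:315,::-1],None,fx=5,fy=5,interpolation=cv2.INTER_CUBIC)
cv2.imwrite('pics/s6.png',np.hstack([A,B]))
for b in env.cut_out('scene','key'):
    vv,uu=np.where(b['pixels']); Q=by_depth('scene',np.c_[uu,vv],d); 
    if abs(np.median(Q[:,:2],0)-[.43,-.25]).max()<.03: print('key',np.percentile(Q[:,2],[5,50,95]).round(3),np.median(Q,0).round(4))
E
```

```text
t: 19.9
tcp_pos: [0.4279, -0.2547, 0.329]
ee_rot: [-0.0, 0.985, -0.174, 0.001]
contact_force: [-0.2, -0.7, -1.5]
grip_width: 0.0447
finger_force: 0.0
key [0.021 0.047 0.076] [ 0.427  -0.2489  0.0471]
```

View pics/s6.png

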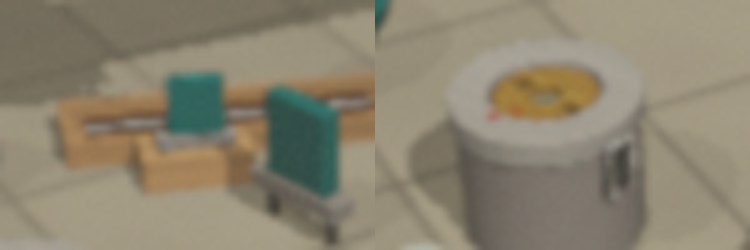

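The key stands upright with its bar on the block (handle top about 76–78 mm, as at the start). The ring's dot, at crop (513,112), meets the rim dot at (492,115). The gripper is clear, so I hand in.

```bash
python3 -c "
from rig import env
print(env.sign_off())"
```

```text
the job is handed in; nothing more can be done
None
```

The brass ring is turned clockwise onto its stop with the red dots meeting, the key is back upright in its rest, nothing else was touched, and the job is handed in at about 20 s of the 72 s allowed; the sign-off gave no verdict.

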